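# Lift a dog biscuit in the serving tongs

## Robot

A 6-joint arm with a two-finger parallel gripper is mounted at the origin on the work surface. World frame = base frame: x ahead of the robot, y to its left, z up, the work surface at z = 0. Lengths are in m, angles in rad, forces in N, time in s.
With the tool pointing down it reaches from about 0.25 to 0.725 m from the base axis. Payload 4 kg.
Tool frame: the origin (TCP) lies at the very end of the fingers, on their centre line; the grasp point (between the pads) lies 19 mm behind it; z points along the fingers, y is the line along which they close (so a half turn about z gives the same grasp; the last joint's range is limited). The gripper opens to 85 mm and grips with 20 to 120 N. Pads are 22 mm wide; open, the fingers measure 114 mm over their backs; the gripper's body (76 mm by 85 mm) begins 54 mm behind the grasp point. The pads swing forward as they close: fully open they stand 13 mm farther back than shut.
Start: joints at [1.279, 0.241, 0.005, 1.335, 0, 1.571], TCP at [0.144, 0.479, 0.231] pointing down, gripper open.
Joint ranges: [-2.72, 2.72], [-1.05, 1.87], [-1.09, 1.28], [-1.99, 2.15], [-1.42, 1.44], [-3.14, 3.14]. Speed limits (rad/s): [2.79, 2.79, 3.14, 3.14, 3.14, 3.14].

## Interface

Orientations are given as a unit quaternion [x, y, z, w].
In Python, from workcell import telemetry, vision, workorder gives the robot as it stands.
- The arm moves only by the shell command python3 -m inch 'ROWS'. ROWS is JSON, a list of rows, each a list of 3 entries, a list of its own where there are three numbers: the turn, a rotation vector about the tool's x, y, z scaled (see below), then the shift along the tool's x, y, z scaled (see below), then the closure, from -1 (fully open) to 1 (shut). A call has 1 to 10 rows; each row shifts and turns the commanded pose from where the row before left it, along the tool's axes as they then stand; what a row does not reach is not made up. The controller multiplies each number of a shift by 0.3 m and each number of a turn by 360 degrees. A row lasts 1/12 s, in which the tool goes at most 41.7 mm and 7.16 degrees, less where a joint would pass 70% of its speed; a pose out of reach is approached as far as the arm can. A call with a number of a shift or a turn outside -1 to 1 is refused whole. A call with a gripper value outside its range is refused whole. The fingers move at their own pace and stop on an object; the grip force is fixed at half the most. Time passes only in rows, so rows that do not move let the fingers close. It gives the time, the measured TCP pose, the force, the opening and the grip force at its end, in the units of the state.
- telemetry.get_obs(): the state, without advancing time (a new reading comes with each control period).
- vision.camera(name): name is "side" or "top"; returns a dict with "img" (420x560x3 uint8, red, green, blue), "fov_y" (degrees; the focal length in pixels is half the picture's height over the tangent of half this angle, whatever the lens; pixels are square), "cx", "cy" (the principal point, pixels), "D" ([k1, k2, p1, p2, k3] as OpenCV has them; the pictures are not rectified), "pose" (4x4, takes a point from camera to world coordinates). Camera axes: x right, y up, looking along -z (the intrinsics and any distortion apply to the point x, -y, -z); pixel columns grow to the right and rows downward; lengths in m; the calibration is good to about 2 mm. A picture is of the moment at which its call begins. There is no depth.
- workorder.job_done(): hands the job in; it is judged then, once.
The state is a dict: "clock": time; "joint_pos": joint angles; "joint_vel": joint speeds; "tau": joint torques, N m; "eef_pos": TCP position; "tool_rot": TCP orientation; "ft_force": force on the tool from outside, world axes, zero at the start; "ft_torque": the same for the moment, N m; "grip_width": finger opening in m; "grasp_force": force on a finger pad.
Only numpy, scipy, OpenCV 4.12 (cv2) and the standard library are available. Lean on these libraries where they do the work, as an engineer would, in place of code of your own. Each camera call takes 0.05 s, during which the arm holds its last target. There are 200 camera calls.

## Task

The dog gets the bone-shaped biscuit, and it is to be served clean: pick up the tongs, close their jaws on the bone-shaped biscuit on the grey slab and lift it about 15 cm above the table. Finish while still holding the tongs shut on the biscuit in the air, keeping still. The gripper itself must not touch the biscuit; leave the round biscuit on the slab and all the other things where they are.

Things in the scene. Friction and masses are not known exactly. Their poses are not given: they have to be found in the camera images.
- tongs: Steel spring tongs, about 215 mm long, 28 mm tall, lying on their side: two blades on edge that close horizontally. Origin: centre line, underside, midway between the dark rubber grip panels; x points to the jaws, y to the left blade, z up. Hinge at x = -80 mm, wire loop to -106 mm, jaw plates x = 90 to 130 mm. About 110 g, centre of mass near x = 5 mm.
- tongs_grip (a point): Midpoint between the grip panels, 14 mm above the tongs' underside: grip here, closing along the tongs' y. Panels 50 mm long, 28 mm tall, outer faces 60 mm apart when open. The spring pushes each panel out with 8 N (open) to 11 N (shut): held 55 mm apart they stay in the gripper with the jaws about 44 mm apart; a grip of 30 to 50 N clamps the biscuit well.
- tongs_jaws (a point): Midpoint between the jaw plates, 110 mm ahead (tongs' x) of tongs_grip, 12 mm above the underside. Plates 24 mm tall from the underside up, 6 mm thick, 56 mm apart inside (68 outside) when open. Each mm the panels close shuts the jaws by 2.4 mm: panels 47 mm apart put the jaws about 26 mm apart; the stop is at panels about 38 mm, jaws 3 mm.
- tongs_left: left (+y) blade of the tongs with its grip panel and jaw plate; origin on the hinge axis, axes as the tongs' when open; turns clockwise from above by up to 0.14 rad as the tongs close
- tongs_right: right (-y) blade of the tongs, the mirror image; turns anticlockwise as the tongs close
- bone_biscuit: Bone-shaped dog biscuit, hard, 56 mm long (x), 26 mm wide over its four round corner knobs (y), 14 mm wide at the middle, 16 mm tall, about 25 g, lying flat on the slab; origin at its underside's centre, x along its length. The jaws fit across its width, with the tongs pointing along its length.
- round_biscuit: Round dog biscuit, 36 mm across, 14 mm tall, lying on the same slab about 84 mm beside the bone-shaped one; origin at its underside's centre
- slab: Grey stone slab that does not move, 160 mm (x) by 170 mm (y), 10 mm thick, on the table; origin at its underside's centre
- comb: Bystander: stainless steel comb, 180 x 26 mm, 4 mm thick, lying flat on the table; origin at its underside's centre, x along it
- slicker_brush: Bystander: blue plastic slicker brush lying bristles down, head 55 x 95 mm, 25 mm tall, its handle reaching 160 mm to -y of the origin; origin under the head's centre
- curry_brush: Bystander: grey silicone curry brush, round, 84 mm across, 36 mm tall; origin at its underside's centre
- treat_jar: Bystander: closed glass treat jar, 96 mm across, 152 mm tall with its knob; origin at its underside's centre
- clipper: Bystander: white hair clipper lying flat, 42 x 150 mm, 32 mm tall; origin at its underside's centre
- shampoo: Bystander: white ceramic pump bottle, 64 mm across, 192 mm tall; origin at its underside's centre
Things that resemble listed ones, but are neither listed nor needed, are in the scene too. Of the things shaped like the tongs, the steel one is meant.

How it is judged:
By the outcome, as a careful person would: the job done as asked, in the order asked, and still so for the second after the job is handed in, while the arm keeps its last pose, push and grip.
It also fails if it takes over 38 s, if anything falls off the work surface, if the arm or the gripper's body presses on something with over 40 N, if the wrist force passes 120 N, or if a joint passes its speed limit or range.

## Working session

There is one attempt and no reset: what is moved stays moved. The work goes in short steps, Python scripts to look and compute and a shell command to move; the robot and the scene stay as the last step left them, time stands still between calls to the robot, and variables do not carry over. Pictures are saved under pics/ and viewed, at most 10 in all, crops included, and the job is handed in when it is done.

```bash
ls; mkdir -p pics; python3 - <<'E'
from workcell import telemetry, vision
import cv2,numpy as np
o=telemetry.get_obs(); print({k:np.round(v,3).tolist() for k,v in o.items()})
for n in("top","side"):
    c=vision.camera(n); cv2.imwrite(f"pics/{n}0.png",c["img"][:,:,::-1]); print(n,c["fov_y"],c["cx"],c["cy"],c["D"]); print(np.round(c["pose"],3))
    np.save(f"{n}.npy",c,allow_pickle=True)
E
```

```text
pics
{'clock': 0.0, 'joint_pos': [1.279, 0.241, 0.004, 1.335, -0.0, 1.571], 'joint_vel': [-0.001, -0.001, 0.002, 0.0, 0.001, 0.002], 'tau': [0.0, -37.232, 25.241, 0.017, 0.0, 0.0], 'eef_pos': [0.144, 0.478, 0.23], 'tool_rot': [0.145, 0.989, -0.001, -0.0], 'ft_force': [-0.443, -0.071, -0.042], 'ft_torque': [-0.018, 0.008, -0.022], 'grasp_force': 0.0, 'grip_width': 0.085}
top 46.72317217464083 269.0960594734432 215.20729998472137 [-0.05305712  0.          0.          0.          0.        ]
[[ 0.007  0.985 -0.17   0.337]
 [-1.     0.007 -0.004  0.013]
 [-0.002  0.17   0.985  1.263]
 [ 0.     0.     0.     1.   ]]
side 46.572769072192116 271.51406512649896 210.09321538673325 [-0.1377312  0.         0.         0.         0.       ]
[[ 0.931  0.203 -0.303  0.161]
 [-0.365  0.51  -0.779 -0.968]
 [-0.004  0.836  0.549  0.741]
 [ 0.     0.     0.     1.   ]]
```

View pics/top0.png

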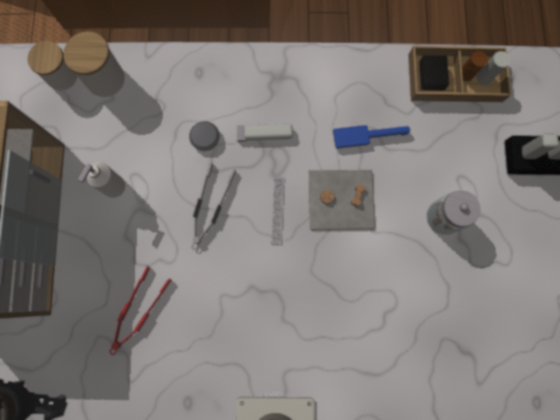

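View pics/side0.png

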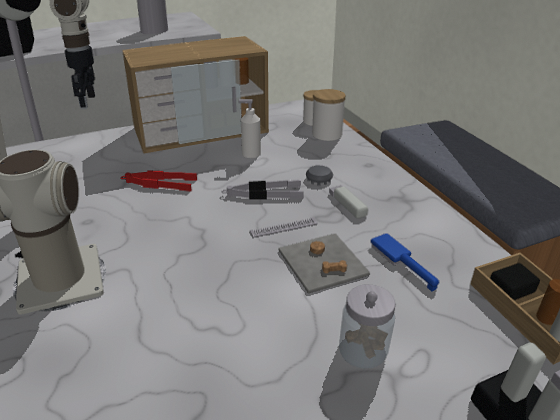

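Top view: steel tongs at (213,207) with the jaws up and hinge at (198,245). Bone at (359,195), round biscuit at (328,198), slab centre (341,200). In the side view the steel tongs are at (262,190) and the bone at (335,267).
Things that could be mistaken for the targets: red tongs at top (140,310), which are not steel; the round biscuit at (328,198); the comb at (278,212). I choose the steel tongs and the bone, and will check both in a close crop.

```bash
cat > h.py <<'E'
import numpy as np,cv2
def load(n): return np.load(f"{n}.npy",allow_pickle=True).item()
def K(c):
    f=c["img"].shape[0]/2/np.tan(np.radians(c["fov_y"])/2)
    return np.array([[f,0,c["cx"]],[0,f,c["cy"]],[0,0,1.]])
def ray(c,uv):
    p=cv2.undistortPoints(np.array([[uv]],float),K(c),np.array(c["D"],float))[0,0]
    P=np.array(c["pose"]); return P[:3,3],P[:3,:3]@np.array([p[0],-p[1],-1])
def atz(c,uv,z):
    o,d=ray(c,uv); return o+d*(z-o[2])/d[2]
def tri(a,ua,b,ub):
    o1,d1=ray(a,ua);o2,d2=ray(b,ub)
    s=np.linalg.lstsq(np.c_[d1,-d2],o2-o1,rcond=None)[0]
    p,q=o1+s[0]*d1,o2+s[1]*d2
    return (p+q)/2,np.linalg.norm(p-q)
def proj(c,X):
    T=np.linalg.inv(np.array(c["pose"])); F=np.diag([1,-1,-1.])
    X=np.atleast_2d(np.array(X,float))
    return cv2.projectPoints(X,cv2.Rodrigues(F@T[:3,:3])[0],F@T[:3,3],K(c),np.array(c["D"],float))[0][:,0]
def crop(img,x0,y0,w,h,s,step=10):
    z=cv2.resize(img[y0:y0+h,x0:x0+w,::-1],None,fx=s,fy=s,interpolation=cv2.INTER_CUBIC)
    for x in range(x0-x0%-step,x0+w,step):
        cv2.line(z,(int((x-x0)*s),0),(int((x-x0)*s),5),(0,0,255),1);cv2.putText(z,str(x),(int((x-x0)*s),14),0,.33,(0,0,255),1)
    for y in range(y0-y0%-step,y0+h,step):
        cv2.line(z,(0,int((y-y0)*s)),(5,int((y-y0)*s)),(0,0,255),1);cv2.putText(z,str(y),(6,int((y-y0)*s)),0,.33,(0,0,255),1)
    return z
E
python3 - <<'E'
from h import *
t,s=load("top")["img"],load("side")["img"]
A=crop(t,180,155,70,100,4); B=crop(s,215,165,95,50,4.2)
C=crop(t,300,160,80,80,5)[:400]; D=crop(s,270,225,110,75,3.6)
W=np.zeros((600,800,3),np.uint8)
def put(i,x,y): 
    i=i[:600-y,:800-x]; W[y:y+i.shape[0],x:x+i.shape[1]]=i
put(C[:300+80],0,0) ; put(B,401,0); put(A[:,:],401,212); put(C,0,0)
put(cv2.resize(D,(399,199)),0,401)
cv2.imwrite("pics/c1.png",W)
E
```

```text
(no output)
```

View pics/c1.png

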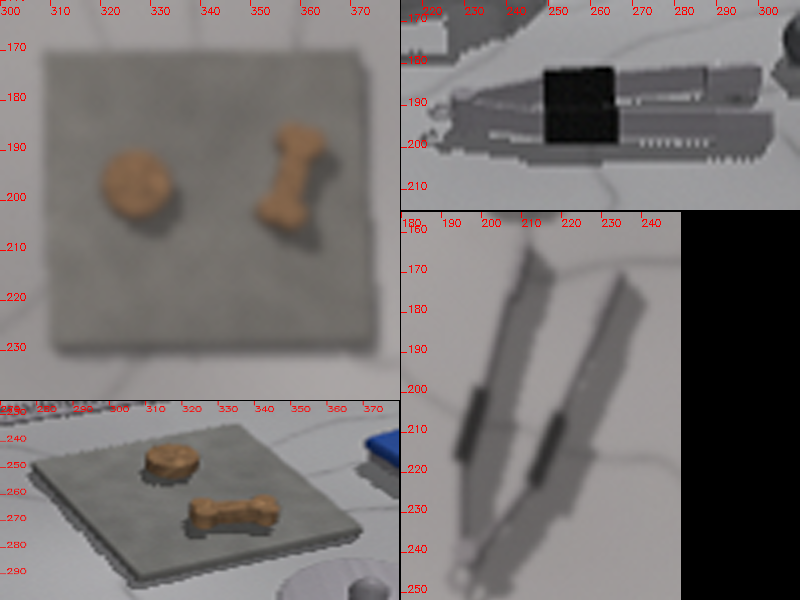

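```bash
cat > fit.py <<'E'
from h import *
from scipy.optimize import least_squares
t,s=load("top"),load("side")
# tongs: (cam, pixel, model pt)
obs=[(s,(249,199),(-.025,-.03,0)),(s,(266.7,199.3),(.025,-.03,0)),(s,(249.3,191),(-.025,-.03,.028)),(s,(266.9,190.5),(.025,-.03,.028)),
(s,(303.1,191.7),(.13,-.034,.024)),(s,(300.7,181),(.13,.034,.024)),
(t,(212.2,163.7),(.13,.034,.024)),(t,(235.2,170),(.13,-.034,.024)),(t,(197.5,208),(0,.027,.025)),(t,(216.5,214.5),(0,-.027,.025))]
def X(p,m): c,q=np.cos(p[2]),np.sin(p[2]); return [p[0]+c*m[0]-q*m[1],p[1]+q*m[0]+c*m[1],p[3]+m[2]]
def r(p): return np.concatenate([proj(c,X(p,m))[0]-u for c,u,m in obs])
a=least_squares(r,[.35,.18,-.2,0],loss="soft_l1"); print("tongs",a.x.round(4)); print(r(a.x).reshape(-1,2).round(1).tolist())
print("grip",tri(t,(207,211.3),s,(257.5,190.3)))
# bone, round, by colour
def mask(c):
    h=cv2.cvtColor(c["img"],cv2.COLOR_RGB2HSV); m=((h[...,1]>90)&(h[...,0]<20)&(h[...,2]>60)).astype(np.uint8); return m
out={}
for n,c,box in(("top",t,(300,160,380,240)),("side",s,(275,225,375,300))):
    m=mask(c)*0; x0,y0,x1,y1=box; m[y0:y1,x0:x1]=mask(c)[y0:y1,x0:x1]
    k,l,st,ce=cv2.connectedComponentsWithStats(m)
    for i in range(1,k):
        if st[i,4]>30:
            ys,xs=np.nonzero(l==i); w,v=np.linalg.eigh(np.cov(xs,ys)); print(n,st[i].tolist(),ce[i].round(1),v[:,1].round(3))
            out.setdefault(n,[]).append((ce[i],v[:,1],w))
for i in (0,1):
  for j in(0,1):
    if len(out["top"])>1 and len(out["side"])>1: P,e=tri(t,out["top"][i][0],s,out["side"][j][0]); print(i,j,P.round(4),round(e,4))
for n,c in(("top",t),("side",s)):
  for ce,v,w in out[n]:
    d=atz(c,ce+8*v,.02)-atz(c,ce-8*v,.02); print(n,atz(c,ce,.02).round(4),"ang",np.degrees(np.arctan2(d[1],d[0])).round(1),w.round(1))
# slab corners check
for u in((308.5,170.5),(372,170.5),(375.5,229.5),(311,230.5)): print(atz(t,u,.01).round(3))
E
python3 fit.py
```

```text
tongs [ 0.5616  0.1783 -0.323  -0.    ]
[[-0.4, 0.8], [-0.6, -0.0], [-1.0, 0.4], [-0.9, 0.4], [-0.1, 0.1], [-0.1, -1.1], [-0.2, -2.7], [1.0, -0.9], [-0.3, -0.5], [0.3, -0.3]]
grip (array([0.56327502, 0.17987657, 0.01154122]), np.float64(0.0008492077278474448))
top [352, 186, 12, 19, 116] [357.8 195.2] [-0.263  0.965]
top [321, 191, 13, 12, 114] [326.8 196.4] [-0.72  -0.694]
side [310, 242, 15, 12, 141] [317.  247.2] [-0.999 -0.046]
side [323, 261, 24, 12, 212] [334.  266.4] [-0.997  0.071]
0 0 [ 0.5821 -0.2004  0.0746] 0.0267
0 1 [ 0.6073 -0.215   0.0179] 0.0003
1 0 [ 0.6035 -0.1336  0.0165] 0.0007
1 1 [ 0.6316 -0.1463 -0.0469] 0.0294
top [ 0.607  -0.2147  0.02  ] ang 163.8 [ 3.7 35.8]
top [ 0.603  -0.1333  0.02  ] ang 45.3 [8.8 9.6]
side [ 0.601  -0.1377  0.02  ] ang 153.7 [ 9.7 13.4]
side [ 0.6059 -0.2172  0.02  ] ang 164.2 [ 7.5 49.5]
[ 0.675 -0.087  0.01 ]
[ 0.677 -0.256  0.01 ]
[ 0.518 -0.261  0.01 ]
[ 0.514 -0.092  0.01 ]
```

Steel tongs and bone are confirmed in the crop. The fit puts the tongs grip at (0.562, 0.178) with yaw −18.5°, and the triangulated grip height of 12 mm matches. The bone is at (0.607, −0.215), z≈18 mm at mid-height on the slab, with its axis at −16°.

```bash
cat > go.py <<'E'
# remaining move in tool axes & row units: go.py x y z yaw(deg of tongs x axis)
import sys,numpy as np
from scipy.spatial.transform import Rotation as R
from workcell import telemetry
o=telemetry.get_obs(); x,y,z,a=map(float,sys.argv[1:]); a=np.radians(a)
Rc=R.from_quat(o["tool_rot"]); d=Rc.inv().apply(np.array([x,y,z])-o["eef_pos"])
yt=np.array([-np.sin(a),np.cos(a),0]); zt=np.array([0,0,-1.]); T=R.from_matrix(np.c_[np.cross(yt,zt),yt,zt])
print("shift units",(d/.3).round(4),"turn units",((Rc.inv()*T).as_rotvec()/2/np.pi).round(4))
print({k:np.round(o[k],4).tolist() for k in("clock","eef_pos","joint_pos","ft_force","grip_width","grasp_force")})
E
python3 -m inch '[[[0,0,0],[-0.06,-0.02,0],-0.9],[[0,0,0],[-0.12,-0.042,0],-0.5],[[0,0,0],[-0.12,-0.042,0],-0.5],[[0,0,0],[-0.12,-0.042,0],-0.5],[[0,0,0],[-0.12,-0.042,0],-0.5],[[0,0,0],[-0.12,-0.042,0],-0.5],[[0,0,0],[-0.12,-0.042,0],-0.5],[[0,0,0],[-0.12,-0.042,0],-0.5],[[0,0,0],[-0.12,-0.042,0],-0.5],[[0,0,0],[-0.12,-0.042,0],-0.5]]'; python3 go.py .562 .178 .15 -18.5
```

```text
clock: 0.93
eef_pos: [0.4381, 0.2645, 0.231]
tool_rot: [0.145, 0.989, -0.0, -0.0]
ft_force: [0.8, 1.1, -0.0]
grip_width: 0.064
grasp_force: 0.0
shift units [-0.4789 -0.1573  0.2697] turn units [-0.0001 -0.0001  0.0049]
{'clock': 0.9333, 'eef_pos': [0.4381, 0.2645, 0.231], 'joint_pos': [0.5432, 0.2646, 0.0359, 1.3428, 0.0001, 0.8352], 'ft_force': [0.7764, 1.0739, -0.0268], 'grip_width': 0.064, 'grasp_force': 0.0}
```

```bash
python3 -m inch '[[[0,0,0.005],[-0.11,-0.035,0],-0.8],[[0,0,0],[-0.11,-0.035,0],-0.8],[[0,0,0],[-0.08,-0.02,0.05],-0.8],[[0,0,0],[-0.04,-0.015,0.1],-0.8],[[0,0,0],[0,0,0.1],-0.8],[[0,0,0],[0,0,0],-0.8],[[0,0,0],[0,0,0],-0.8]]'; python3 go.py .562 .178 .10 -18.5
```

```text
clock: 1.52
eef_pos: [0.5226, 0.2039, 0.1543]
tool_rot: [0.161, 0.987, -0.001, -0.003]
ft_force: [-0.3, 0.5, 0.1]
grip_width: 0.077
grasp_force: 0.0
shift units [-0.153  -0.0393  0.1805] turn units [-0.0006 -0.0008 -0.0001]
{'clock': 1.5167, 'eef_pos': [0.5226, 0.2039, 0.1543], 'joint_pos': [0.3719, 0.4079, 0.0372, 1.2063, 0.0001, 0.6956], 'ft_force': [-0.2843, 0.4713, 0.1304], 'grip_width': 0.077, 'grasp_force': 0.0}
```

```bash
python3 -m inch '[[[0,0,0],[-0.08,-0.02,0.05],-0.8],[[0,0,0],[-0.073,-0.02,0.06],-0.8],[[0,0,0],[0,0,0.07],-0.8],[[0,0,0],[0,0,0],-0.8],[[0,0,0],[0,0,0],-0.8]]'; python3 go.py .562 .178 .03 -18.5
python3 - <<'E'
from h import *
from workcell import vision
W=np.zeros((420,800,3),np.uint8)
a=vision.camera("top")["img"];b=vision.camera("side")["img"]
W=np.hstack([cv2.resize(crop(a,170,150,100,105,4),(400,420)),cv2.resize(crop(b,205,125,110,100,4),(400,420))])
cv2.imwrite("pics/c2.png",W)
E
```

```text
clock: 1.93
eef_pos: [0.5637, 0.1793, 0.1032]
tool_rot: [0.161, 0.987, -0.0, -0.0]
ft_force: [0.2, -0.1, 0.7]
grip_width: 0.0765
grasp_force: 0.0
shift units [ 0.0037 -0.0058  0.2442] turn units [-0.     -0.0001  0.0001]
{'clock': 1.9333, 'eef_pos': [0.5637, 0.1793, 0.1032], 'joint_pos': [0.3078, 0.5009, 0.0447, 1.1153, 0.0002, 0.6303], 'ft_force': [0.1935, -0.0684, 0.6767], 'grip_width': 0.0765, 'grasp_force': 0.0}
```

View pics/c2.png

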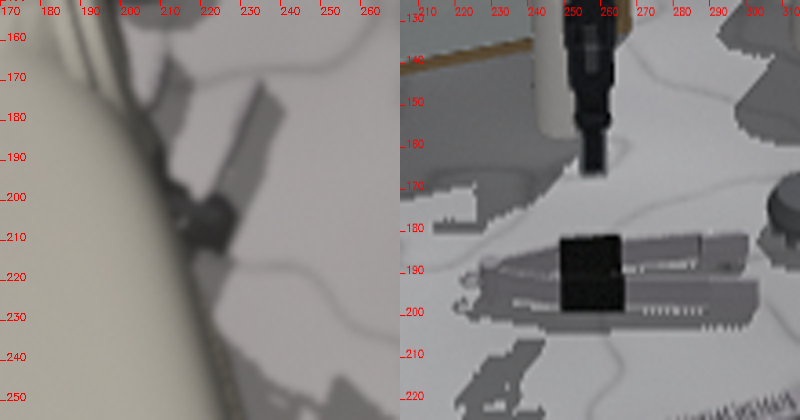

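The side view shows the fingertips at (258,166), right above the panels centred at (258,190), so the alignment holds. The top view is blocked by the arm.

```bash
python3 -m inch '[[[0,0,0],[0.003,-0.005,0.08],-0.8],[[0,0,0],[0,0,0.08],-0.8],[[0,0,0],[0,0,0.07],-0.8],[[0,0,0],[0,0,0.05],-0.8],[[0,0,0],[0,0,0.03],-0.8],[[0,0,0],[0,0,0.015],-0.8],[[0,0,0],[0,0,0],-0.8],[[0,0,0],[0,0,0],-0.8]]'; python3 go.py .562 .178 0 -18.5
```

```text
clock: 2.7
eef_pos: [0.5637, 0.1782, 0.0062]
tool_rot: [0.161, 0.987, 0.001, 0.001]
ft_force: [-0.9, -0.4, -0.0]
grip_width: 0.0768
grasp_force: 0.0
shift units [ 0.0051 -0.0025  0.0207] turn units [0.0002 0.0003 0.    ]
{'clock': 2.7, 'eef_pos': [0.5637, 0.1782, 0.0062], 'joint_pos': [0.3062, 0.5999, -0.07, 0.8987, -0.0, 0.629], 'ft_force': [-0.8561, -0.4454, -0.0494], 'grip_width': 0.0768, 'grasp_force': 0.0}
```

```bash
python3 -m inch '[[[0,0,0],[0.004,-0.002,0.01],-0.6],[[0,0,0],[0,0,0.01],-0.5],[[0,0,0],[0,0,0.003],-0.45],[[0,0,0],[0,0,0],-0.38],[[0,0,0],[0,0,0],-0.33],[[0,0,0],[0,0,0],-0.29],[[0,0,0],[0,0,0],-0.29],[[0,0,0],[0,0,0],-0.29]]'; python3 go.py .562 .178 0 -18.5
```

```text
clock: 3.37
eef_pos: [0.5627, 0.1775, -0.0006]
tool_rot: [0.161, 0.987, 0.0, 0.001]
ft_force: [1.2, -1.2, 7.1]
grip_width: 0.0555
grasp_force: 9.8
shift units [ 0.0029  0.0009 -0.0019] turn units [ 0.0002  0.0004 -0.0001]
{'clock': 3.3667, 'eef_pos': [0.5627, 0.1775, -0.0006], 'joint_pos': [0.3058, 0.6061, -0.08, 0.8818, -0.0006, 0.6295], 'ft_force': [1.2309, -1.2281, 7.0933], 'grip_width': 0.0555, 'grasp_force': 9.7798}
```

```bash
python3 -m inch '[[[0,0,0],[0,0,0],-0.29],[[0,0,0],[0,0,-0.01],-0.29],[[0,0,0],[0,0,-0.03],-0.29],[[0,0,0],[0,0,-0.06],-0.29],[[0,0,0],[0,0,-0.08],-0.29],[[0,0,0],[0,0,-0.06],-0.29],[[0,0,0],[0,0,-0.03],-0.29],[[0,0,0],[0,0,0],-0.29],[[0,0,0],[0,0,0],-0.29]]'; python3 go.py .501 -.185 .08 -16
python3 - <<'E'
from h import *
from workcell import vision
b=vision.camera("side"); np.save("side2.npy",b,allow_pickle=True)
cv2.imwrite("pics/c3.png",crop(b["img"],205,110,130,100,6))
E
```

```text
clock: 4.12
eef_pos: [0.5613, 0.1774, 0.0789]
tool_rot: [0.161, 0.987, 0.0, 0.0]
ft_force: [-0.5, 0.1, -2.1]
grip_width: 0.0549
grasp_force: 7.7
shift units [-0.193  -1.2094 -0.0036] turn units [ 0.     0.    -0.007]
{'clock': 4.1167, 'eef_pos': [0.5613, 0.1774, 0.0789], 'joint_pos': [0.3062, 0.5173, 0.0028, 1.0561, -0.0, 0.6294], 'ft_force': [-0.4819, 0.0547, -2.0987], 'grip_width': 0.0549, 'grasp_force': 7.6588}
```

View pics/c3.png

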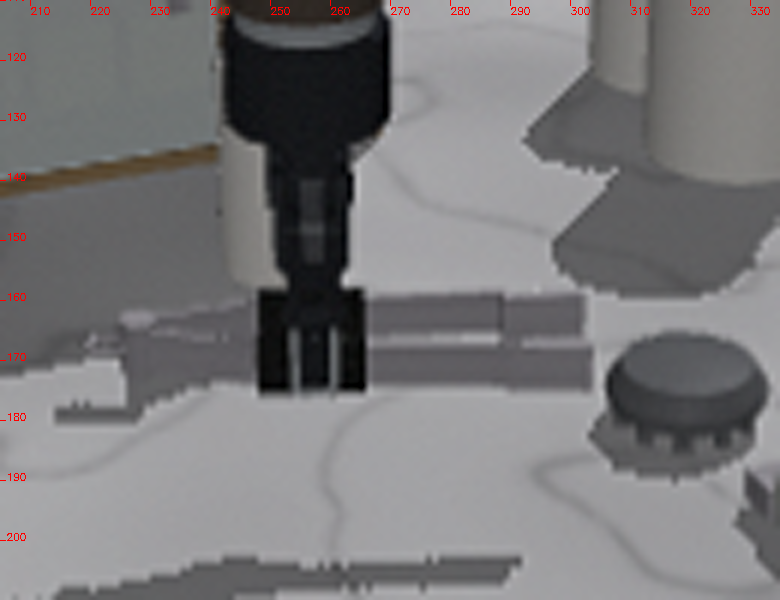

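The tongs are up, level and gripped centrally: panels at columns 248–266 with the finger in the middle, underside at row 175. Next I carry them over to the bone.

```bash
python3 -m inch '[[[0,0,0],[0,-0.02,0],-0.29],[[0,0,-0.001],[-0.01,-0.05,0],-0.29],[[0,0,-0.001],[-0.015,-0.08,0],-0.29],[[0,0,-0.001],[-0.02,-0.1,0],-0.29],[[0,0,-0.001],[-0.02,-0.1,0],-0.29],[[0,0,-0.001],[-0.02,-0.1,0],-0.29],[[0,0,-0.001],[-0.02,-0.1,0],-0.29],[[0,0,-0.001],[-0.02,-0.1,0],-0.29],[[0,0,0],[-0.02,-0.1,0],-0.29],[[0,0,0],[-0.02,-0.1,0],-0.29]]'; python3 -m inch '[[[0,0,0],[-0.02,-0.1,0],-0.29],[[0,0,0],[0,-0.1,0],-0.29],[[0,0,0],[0,-0.06,0],-0.29],[[0,0,0],[0,-0.04,0],-0.29],[[0,0,0],[0,-0.02,0],-0.29],[[0,0,0],[0,0,0],-0.29],[[0,0,0],[0,0,0],-0.29]]'; python3 go.py .501 -.185 .04 -16
```

```text
clock: 5.0
eef_pos: [0.5322, -0.0824, 0.0774]
tool_rot: [0.139, 0.99, -0.0, -0.002]
ft_force: [1.0, -0.2, -2.1]
grip_width: 0.0552
grasp_force: 7.7
clock: 5.58
eef_pos: [0.5131, -0.1741, 0.0785]
tool_rot: [0.139, 0.99, 0.0, -0.0]
ft_force: [0.5, 0.3, -1.5]
grip_width: 0.0551
grasp_force: 7.7
shift units [ 0.0287 -0.0462  0.1282] turn units [ 0.0001 -0.0001  0.    ]
{'clock': 5.5833, 'eef_pos': [0.5131, -0.1741, 0.0785], 'joint_pos': [-0.3274, 0.4362, -0.1338, 1.0018, 0.0006, -0.0485], 'ft_force': [0.5245, 0.2622, -1.4841], 'grip_width': 0.0551, 'grasp_force': 7.6722}
```

```bash
python3 -m inch '[[[0,0,0],[0.01,-0.02,0.01],-0.29],[[0,0,0],[0.015,-0.02,0.03],-0.29],[[0,0,0],[0.004,-0.006,0.04],-0.29],[[0,0,0],[0,0,0.03],-0.29],[[0,0,0],[0,0,0.015],-0.29],[[0,0,0],[0,0,0],-0.29],[[0,0,0],[0,0,0],-0.29],[[0,0,0],[0,0,0],-0.29]]'; python3 go.py .501 -.185 .0125 -16
python3 - <<'E'
from h import *
from workcell import vision
a=vision.camera("top");b=vision.camera("side"); np.save("top3.npy",a,allow_pickle=True); np.save("side3.npy",b,allow_pickle=True)
cv2.imwrite("pics/c4.png",np.hstack([crop(a["img"],305,165,75,75,5.3),crop(b["img"],270,215,90,88,4.5)[:397]]))
E
```

```text
clock: 6.25
eef_pos: [0.5018, -0.1854, 0.0419]
tool_rot: [0.139, 0.99, -0.0, 0.0]
ft_force: [0.0, 0.0, -1.6]
grip_width: 0.0551
grasp_force: 7.7
shift units [0.0032 0.0006 0.0978] turn units [-0.      0.0002  0.0001]
{'clock': 6.25, 'eef_pos': [0.5018, -0.1854, 0.0419], 'joint_pos': [-0.354, 0.4653, -0.1983, 0.9062, 0.0001, -0.0754], 'ft_force': [0.029, 0.0471, -1.5588], 'grip_width': 0.0551, 'grasp_force': 7.6756}Traceback (most recent call last):
  File "<stdin>", line 4, in <module>
    return _nx.concatenate(arrs, 1, dtype=dtype, casting=casting)
           ~~~~~~~~~~~~~~~^^^^^^^^^^^^^^^^^^^^^^^^^^^^^^^^^^^^^^^
ValueError: all the input array dimensions except for the concatenation axis must match exactly, but along dimension 0, the array at index 0 has size 398 and the array at index 1 has size 396
```

```bash
python3 - <<'E'
from h import *
a=load("top3");b=load("side3")
cv2.imwrite("pics/c4.png",np.hstack([crop(a["img"],305,165,75,75,5.3)[:390],crop(b["img"],270,215,90,88,4.5)[:390]]))
E
```

```text
(no output)
```

View pics/c4.png

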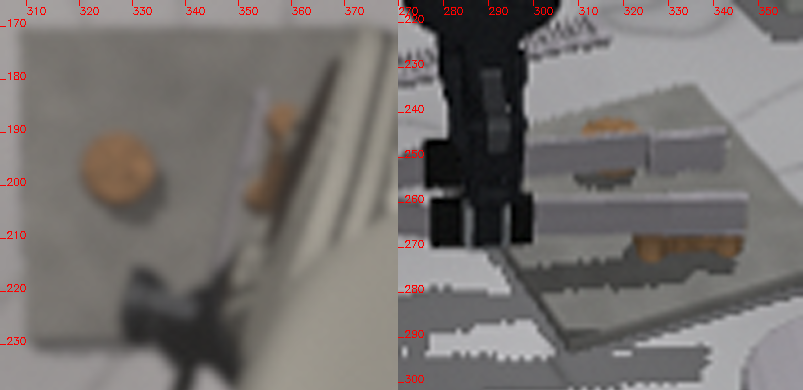

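```bash
python3 - <<'E'
from h import *
t,s=load("top3"),load("side3")
a=np.radians(-16);c,q=np.cos(a),np.sin(a);g=np.array([.5018,-.1854,.0425])
def W(m):return g+[c*m[0]-q*m[1],q*m[0]+c*m[1],m[2]]
print("exp top L",proj(t,W((.13,.026,.024))),"obs 353.5,182.5")
print("exp side R,L",proj(s,[W((.13,-.028,.024)),W((.13,.028,.024))]),"obs 347.8,257.9 / 342.9,243")
R=atz(s,(347.8,257.9),.0665);L=atz(s,(342.9,243),.0665);m=(R+L)/2
b=np.array([.606,-.2165]); d=b-m[:2]
print("tip mid",m.round(4),"bone rel tip: along",(d@[c,q]).round(4),"lat",(d@[-q,c]).round(4))
E
```

```text
exp top L [[353.54879893 180.84966269]] obs 353.5,182.5
exp side R,L [[347.20204005 257.03646221]
 [341.83195879 241.81751793]] obs 347.8,257.9 / 342.9,243
tip mid [ 0.6267 -0.2253  0.0665] bone rel tip: along -0.0223 lat 0.0027
```

Both jaw plates straddle the bone; in the side view the tips are at (348,258) and (343,243). The lateral error is about 1–3 mm, against a margin of 9 mm. I'll go down gently.

```bash
python3 -m inch '[[[0,0,0],[0,0.004,0.01],-0.29],[[0,0,0],[0.002,0,0.025],-0.29],[[0,0,0],[0,0,0.025],-0.29],[[0,0,0],[0,0,0.015],-0.29],[[0,0,0],[0,0,0.008],-0.29],[[0,0,0],[0,0,0.004],-0.29],[[0,0,0],[0,0,0],-0.29],[[0,0,0],[0,0,0],-0.29]]'; python3 go.py .501 -.185 .0135 -16
python3 - <<'E'
from h import *
from workcell import vision
a=vision.camera("top");b=vision.camera("side")
cv2.imwrite("pics/c5.png",np.hstack([crop(a["img"],305,165,75,75,5.3)[:390],crop(b["img"],270,215,90,88,4.5)[:390]]))
E
```

```text
clock: 7.02
eef_pos: [0.501, -0.1843, 0.0153]
tool_rot: [0.139, 0.99, 0.0, 0.0]
ft_force: [0.4, 0.5, -1.9]
grip_width: 0.0555
grasp_force: 7.7
shift units [-0.0006 -0.0022  0.0059] turn units [ 0. -0. -0.]
{'clock': 7.0167, 'eef_pos': [0.501, -0.1843, 0.0153], 'joint_pos': [-0.3525, 0.4983, -0.2275, 0.8449, 0.0, -0.0733], 'ft_force': [0.4226, 0.4967, -1.9216], 'grip_width': 0.0555, 'grasp_force': 7.6696}
```

View pics/c5.png

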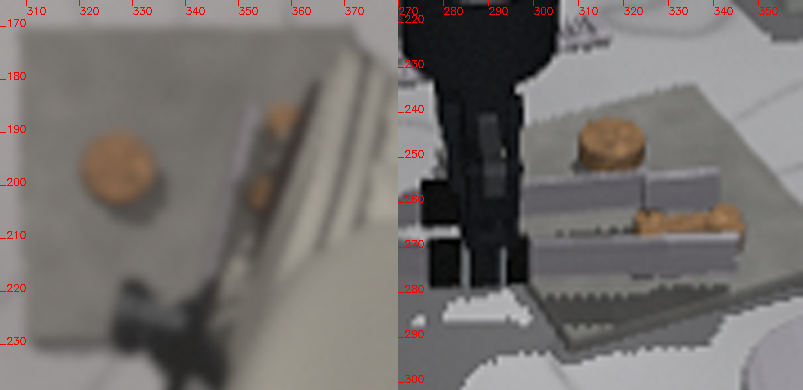

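The bone sits between the two plates, between its knobs at side (325–347, 262–268), and there is no contact force. I'll close the jaws.

```bash
python3 -m inch '[[[0,0,0],[0,-0.001,0.004],-0.26],[[0,0,0],[0,0,0],-0.22],[[0,0,0],[0,0,0],-0.18],[[0,0,0],[0,0,0],-0.15],[[0,0,0],[0,0,0],-0.12],[[0,0,0],[0,0,0],-0.09],[[0,0,0],[0,0,0],-0.06],[[0,0,0],[0,0,0],-0.06]]'; python3 -m inch '[[[0,0,0],[0,0,0],-0.03],[[0,0,0],[0,0,0],0],[[0,0,0],[0,0,0],0],[[0,0,0],[0,0,0],0],[[0,0,0],[0,0,0],0]]'
```

```text
clock: 7.78
eef_pos: [0.5008, -0.1847, 0.0143]
tool_rot: [0.139, 0.99, -0.0, 0.0]
ft_force: [-0.9, 0.6, 0.3]
grip_width: 0.0463
grasp_force: 41.7
clock: 8.2
eef_pos: [0.5009, -0.1847, 0.0143]
tool_rot: [0.139, 0.99, -0.0, 0.0]
ft_force: [-1.3, 0.6, 1.6]
grip_width: 0.0452
grasp_force: 60.8
```

```bash
python3 -m inch '[[[0,0,0],[0,0,0],-0.04],[[0,0,0],[0,0,0],-0.05],[[0,0,0],[0,0,-0.005],-0.05],[[0,0,0],[0,0,-0.01],-0.05],[[0,0,0],[0,0,-0.02],-0.05],[[0,0,0],[0,0,-0.03],-0.05],[[0,0,0],[0,0,-0.04],-0.05],[[0,0,0],[0,0,-0.04],-0.05],[[0,0,0],[0,0,-0.04],-0.05],[[0,0,0],[0,0,-0.04],-0.05]]'; python3 -m inch '[[[0,0,0],[0,0,-0.05],-0.05],[[0,0,0],[0,0,-0.05],-0.05],[[0,0,0],[0,0,-0.05],-0.05],[[0,0,0],[0,0,-0.04],-0.05],[[0,0,0],[0,0,-0.03],-0.05],[[0,0,0],[0,0,-0.02],-0.05],[[0,0,0],[0,0,-0.01],-0.05],[[0,0,0],[0,0,0],-0.05],[[0,0,0],[0,0,0],-0.05],[[0,0,0],[0,0,0],-0.05]]'
python3 go.py .501 -.185 .157 -16
python3 - <<'E'
from h import *
from workcell import vision
a=vision.camera("top");b=vision.camera("side"); np.save("side5.npy",b,allow_pickle=True); np.save("top5.npy",a,allow_pickle=True)
cv2.imwrite("pics/c6.png",np.hstack([crop(a["img"],305,155,75,75,5.3)[:390],crop(b["img"],270,180,90,88,4.5)[:390]]))
E
```

```text
clock: 9.03
eef_pos: [0.501, -0.1844, 0.0829]
tool_rot: [0.139, 0.99, 0.0, 0.0]
ft_force: [-0.4, 0.4, -1.1]
grip_width: 0.0454
grasp_force: 60.2
clock: 9.87
eef_pos: [0.5003, -0.1843, 0.1558]
tool_rot: [0.139, 0.99, 0.0, -0.001]
ft_force: [-0.6, 0.5, -2.9]
grip_width: 0.0453
grasp_force: 60.2
shift units [-0.0029 -0.0014 -0.0042] turn units [ 0.     -0.0003  0.    ]
{'clock': 9.8667, 'eef_pos': [0.5003, -0.1843, 0.1558], 'joint_pos': [-0.353, 0.3508, -0.0443, 1.1773, 0.0, -0.0738], 'ft_force': [-0.6369, 0.4696, -2.8945], 'grip_width': 0.0453, 'grasp_force': 60.2352}
```

View pics/c6.png

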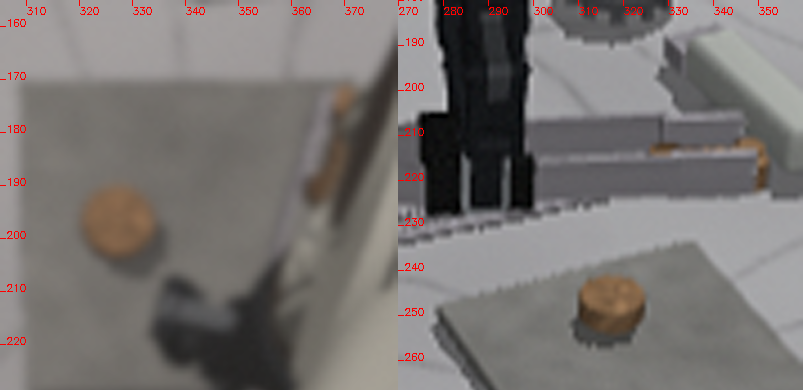

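The bone is held between the jaw plates in the air (side (325–350, 212–220)), level, at about z=0.152. The round biscuit is still on the slab at top (327,197).

```bash
python3 -m inch '[[[0,0,0],[0,0,0],-0.05],[[0,0,0],[0,0,0],-0.05],[[0,0,0],[0,0,0],-0.05],[[0,0,0],[0,0,0],-0.05],[[0,0,0],[0,0,0],-0.05],[[0,0,0],[0,0,0],-0.05]]'; python3 -c "
from workcell import workorder; print(workorder.job_done())"
```

```text
clock: 10.47
eef_pos: [0.5008, -0.1846, 0.1566]
tool_rot: [0.139, 0.99, -0.0, 0.0]
ft_force: [-0.3, 0.5, -1.0]
grip_width: 0.0454
grasp_force: 60.2
the job is handed in; nothing more can be done
None
```

The job is handed in at 10.5 s: the steel tongs are clamped shut on the bone-shaped biscuit, held still about 15 cm above the table with a 60 N grip (above the suggested 30–50 N), the gripper never touched the biscuit, and the round biscuit is still on the slab.

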